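Re-thread the crossed lid of a brad canister

TASK

The red lid on the brad canister is sitting crossed on top of its thread. Without taking it off, turn it back (anticlockwise from above) until it drops down onto the canister, then screw it forward (clockwise) until it is home, its grip bar in line with the two yellow marks on the canister's shoulder. Let go of it, and leave the blue-lidded canister and the pliers where they are.

Things in the scene. Friction and masses are not known exactly. Their poses are not given: they have to be found in the camera images.
- lid_grip (a point): Centre of the grip bar on the loose red lid (90 g): 60 mm along x, 18 mm thick (y, pinch here), 44 mm high, yellow line on top; same after half a turn. Lid 76 mm wide; its flat top is 22 mm below this point, its rim 48 mm. Starts resting on the thread 140 mm above jar, bar 0.2 to 0.65 rad anticlockwise of the marks; turns freely there up to 60 degrees, 2 mm sideways play.
- jar: Grey canister, 96 mm wide, fixed to the bench; origin under its centre. Shoulder 80 mm up, yellow marks on its +x and -x sides. Bar 65 to 105 degrees anticlockwise of the marks: the lid drops 12 mm onto the shoulder (lid_grip 128 mm up) when let go or lowered; stop at 110. From there it screws clockwise, level, under the thread to a stop at 0 to -5 degrees. Little friction, no spring.
- blue_grip (a point): Centre of the 60 x 18 x 44 mm grip bar of the blue-lidded canister, a bystander: same shape, already screwed home, standing loose on the bench; this point is 128 mm above the bench.
- pliers_pivot (a point): Pivot of chrome pliers lying flat on the bench, a bystander: 155 mm long, 16 mm high, jaws towards +x, handles towards -x; the point is 8 mm above the bench.
Things that resemble listed ones, but are neither listed nor needed, are in the scene too. Of the things like the part that bears lid_grip, leave any that is orange; of the rest the larger one is meant.

How it is judged:
By the outcome, as a careful person would: the job done as asked, in the order asked, and still so for the second after the job is handed in, with the robot touching nothing.
It also fails if it takes over 35 s, if anything falls off the work surface, if the arm or the gripper's body presses on something with over 40 N, if the wrist force passes 120 N, or if a joint passes its speed limit or range.

ROBOT

A 6-joint arm with a two-finger parallel gripper is mounted at the origin on the work surface. World frame = base frame: x ahead of the robot, y to its left, z up, the work surface at z = 0. Lengths are in mm, angles in rad, forces in N, time in s.
With the tool pointing down it reaches from about 275 to 875 mm from the base axis. Payload 12.5 kg.
Tool frame: the origin (TCP) lies between the finger pads; the fingertips stand 8 mm ahead of it and the grasp point (between the pads) lies 11 mm behind it; z points along the fingers, y is the direction in which the jaws open and shut (so a half turn about z gives the same grasp; the last joint's range is limited). The gripper opens to 85 mm and grips with 20 to 120 N. Pads are 22 mm wide; open, the fingers measure 114 mm over their backs; the gripper's body (76 mm by 85 mm) begins 54 mm behind the grasp point. The pads swing forward as they close: fully open they stand 13 mm farther back than shut.
Start: joints at [-1.319, 0.351, 1.652, -0, 1.139, -0.085], TCP at [181.776, -519.078, 239.29] pointing down, gripper open.
Joint ranges: [-2.75, 2.75], [-0.79, 2.1], [0.01, 2.65], [-1.57, 4.71], [0.07, 3.14], [-2.87, 2.87]. Speed limits (rad/s): [2.22, 2.22, 2.79, 3.14, 3.14, 3.14].

INTERFACE

Orientations are given as a unit quaternion [w, x, y, z].
In Python, from rig import manip, eyes gives the robot as it stands. The module is installed in compiled form; this text tells all that it offers.
- The arm moves only by the tool apply_moves, never from a script. Its argument "moves" is a list of rows, each a list of 3 entries, a list of its own where there are three numbers: the shift along the tool's x, y, z in cm, then the turn about the tool's z in rad, then the opening, from 0 (shut) to 1 (fully open). A call has exactly 5 rows; each row shifts and turns the commanded pose from where the row before left it, along the tool's axes as they then stand; what a row does not reach is not made up. A row lasts 1/10 s, in which the tool goes at most 50 mm and 8.59 degrees, less where a joint would pass 70% of its speed; a pose out of reach is approached as far as the arm can. A call is refused whole if a number of a shift passes 5 or a number of a turn 0.15, either way. A call with a gripper value outside its range is refused whole. The fingers move at their own pace and stop on an object; the grip force is fixed at half the most. Time passes only in rows, so rows that do not move let the fingers close, or fill a call up. It gives the time, the measured TCP pose, the force and the opening at its end, in the units of the state.
- manip.observe(): the state, without advancing time (a new reading comes with each control period).
- eyes.capture(name): name is "side" or "top" or "wrist"; returns the picture (480x640x3 uint8, blue, green, red); there is no depth.
- eyes.camera_params(name): a dict with "vertical_fov" (degrees; the focal length in pixels is half the picture's height over the tangent of half this angle, whatever the lens; pixels are square), "cx", "cy" (the principal point, pixels), "dist" ([k1, k2, p1, p2, k3] as OpenCV has them; the pictures are not rectified), "pose" (4x4, takes a point from camera to world coordinates). Camera axes: x right, y down, z forward; pixel columns grow to the right and rows downward; lengths in mm; the calibration is good to about 2 mm. A picture is of the moment at which its call begins: read the wrist's pose just before it. camera_params takes no time and is no camera call; for the wrist camera it gives the pose at the moment of the call.
- manip.close_job(): hands the job in, once; it reports no verdict.
The state is a dict: "t": time; "q": joint angles; "dq": joint speeds; "joint_efforts": joint torques, N m; "position": TCP position; "tcp_rot": TCP orientation; "wrist_force": force on the tool from outside, world axes, zero at the start; "torque": the same for the moment, N m; "width": opening from 0.0 (shut) to 1.0 (fully open).
Only numpy, scipy, OpenCV 4.12 (cv2) and the standard library are available. Lean on these libraries where they do the work, as an engineer would, in place of code of your own. Each camera call takes 0.05 s, during which the arm holds its last target.

## Working session

There is one attempt and no reset: what is moved stays moved. The work goes in short steps, Python scripts to look and compute and a tool call to move; the robot and the scene stay as the last step left them, time stands still between calls to the robot, and variables do not carry over. Pictures are saved under pics/ and viewed, and the job is handed in when it is done.

Besides the shell and the picture viewer there is one more tool, called after "Call:" as name(argument=value, ...), one argument or row to a line, values as JSON. apply_moves: Moves the arm, as the interface text tells. Its arguments: {"type":"object","properties":{"moves":{"type":"array"}},"required":["moves"]}

```bash
mkdir -p pics; python3 - <<'E'
from rig import manip, eyes
import cv2,numpy as np
for n in ("top","side","wrist"):
    p=eyes.camera_params(n); print(n,p["vertical_fov"],p["cx"],p["cy"],p["dist"]); print(np.round(p["pose"],3).tolist())
    cv2.imwrite(f"pics/{n}0.png",eyes.capture(n))
s=manip.observe(); print(s)
E
```

```text
top 53.69842240913342 317.73040531118863 234.1472474615645 [-0.09820695  0.          0.          0.          0.        ]
[[-0.022, -0.993, 0.117, 486.144], [-0.999, 0.019, -0.029, 8.371], [0.026, -0.118, -0.993, 827.28], [0.0, 0.0, 0.0, 1.0]]
side 56.55780238098621 311.56883580579034 241.919887772909 [-0.01976858  0.          0.          0.          0.        ]
[[0.832, -0.418, 0.364, 275.338], [-0.554, -0.633, 0.541, -409.375], [0.004, -0.652, -0.758, 687.666], [0.0, 0.0, 0.0, 1.0]]
wrist 60.69178989688741 319.01692374472015 242.6291528403551 [-0.05265862  0.          0.          0.          0.        ]
[[0.331, -0.901, -0.279, 252.429], [-0.944, -0.316, -0.098, -493.94], [0.0, 0.295, -0.955, 372.824], [0.0, 0.0, 0.0, 1.0]]
{'t': 0.15, 'q': array([-1.31856265e+00,  3.51158073e-01,  1.65226755e+00, -1.72505392e-05,
        1.13908108e+00, -8.45409579e-02]), 'dq': array([ 0.00033118, -0.00095148, -0.00230379, -0.00132071, -0.0006291 ,
       -0.00088806]), 'joint_efforts': array([ 2.43232762e-04, -5.06251359e+01, -2.91503567e+01, -9.31265185e-05,
        3.36138612e-03,  1.02235958e-06]), 'position': array([ 181.73519695, -518.8520237 ,  238.86072821]), 'tcp_rot': array([-4.54760622e-04,  9.85855614e-01,  1.67596241e-01, -4.60794872e-05]), 'wrist_force': array([-0.29393222,  0.23439933, -0.8222584 ]), 'torque': array([-0.05308559, -0.00856071, -0.04635193]), 'width': 0.9980582899253935}
```

View pics/top0.png

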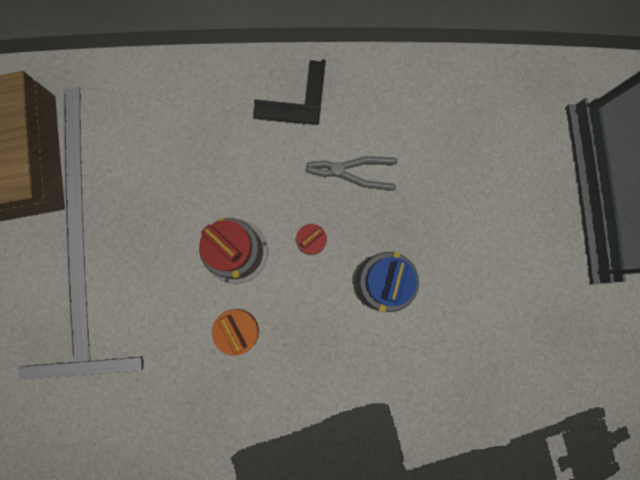

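View pics/side0.png

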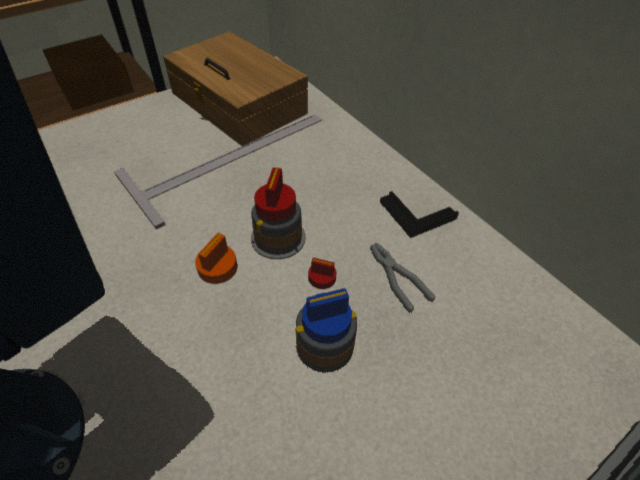

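Top view candidates: the big red lid on the grey canister (225,243), the small red lid on the bench (311,238), the orange lid (235,332) and the blue lid (390,280). By the description it is the red one on the canister. I'll check that in a crop and measure it.

```bash
cat > h.py <<'E'
from rig import manip, eyes
import cv2,numpy as np
def KD(p):
    f=240/np.tan(np.radians(p["vertical_fov"])/2)
    return np.array([[f,0,p["cx"]],[0,f,p["cy"]],[0,0,1]]),np.array(p["dist"],float)
def ray(p,uv):
    K,d=KD(p); n=cv2.undistortPoints(np.array([[uv]],float),K,d)[0,0]
    T=np.array(p["pose"]); v=T[:3,:3]@np.array([n[0],n[1],1]); return T[:3,3],v/np.linalg.norm(v)
def plane(p,uv,z):
    o,v=ray(p,uv); return o+v*(z-o[2])/v[2]
def tri(r1,r2):
    A=np.zeros((3,3));b=np.zeros(3)
    for o,v in(r1,r2):
        M=np.eye(3)-np.outer(v,v);A+=M;b+=M@o
    x=np.linalg.solve(A,b); g=[np.linalg.norm((np.eye(3)-np.outer(v,v))@(x-o)) for o,v in(r1,r2)]
    return x,g
def blobs(img,lo,hi,amin=8):
    m=cv2.inRange(cv2.cvtColor(img,cv2.COLOR_BGR2HSV),lo,hi)
    n,l,s,c=cv2.connectedComponentsWithStats(m)
    out=[]
    for i in range(1,n):
        if s[i,4]>=amin:
            pts=np.argwhere(l==i)[:,::-1].astype(np.float32)
            out.append((s[i,4],c[i].round(1),cv2.minAreaRect(pts)))
    return out
E
python3 - <<'E'
from h import *
for n in("top","side"):
    im=cv2.imread(f"pics/{n}0.png")
    for b in blobs(im,(14,110,90),(32,255,255)): print(n,b)
a=cv2.imread("pics/top0.png")[190:350,180:430]; cv2.imwrite("pics/c_top.png",cv2.resize(a,None,fx=3.2,fy=3.2,interpolation=cv2.INTER_CUBIC)[:600])
a=cv2.imread("pics/side0.png")[160:270,220:330]; cv2.imwrite("pics/c_side.png",cv2.resize(a,None,fx=5,fy=5,interpolation=cv2.INTER_CUBIC))
E
```

```text
top (np.int32(3212), array([ 12.7, 139.9]), ((15.0, 137.0), (130.0, 30.0), 90.0))
top (np.int32(13), array([221. , 219.1]), ((220.84999084472656, 219.05001831054688), (1.8973664045333862, 6.008327484130859), 71.56504821777344))
top (np.int32(134), array([219., 242.]), ((218.78172302246094, 241.73284912109375), (37.525569915771484, 3.5564937591552734), 43.15238952636719))
top (np.int32(51), array([310.8, 236.8]), ((310.8235168457031, 236.79409790039062), (2.2777698040008545, 21.259185791015625), 49.398704528808594))
top (np.int32(28), array([396.2, 254.2]), ((396.0, 254.0), (4.0, 6.0), 90.0))
top (np.int32(79), array([397.8, 280.5]), ((397.74615478515625, 280.5647888183594), (2.1377437114715576, 36.13804626464844), 14.743562698364258))
top (np.int32(47), array([235.2, 273.5]), ((235.35296630859375, 273.4117736816406), (7.276068687438965, 6.305926322937012), 75.96376037597656))
top (np.int32(42), array([382.2, 307.8]), ((382.3999938964844, 307.8000183105469), (6.324554920196533, 6.324555397033691), 18.434947967529297))
top (np.int32(140), array([230.2, 334.8]), ((230.21151733398438, 33
[... 821 characters left out ...]
(22), array([259.5, 222. ]), ((259.5000305175781, 222.00003051757812), (3.535533905029297, 4.949747085571289), 45.0))
side (np.int32(85), array([210.9, 244.2]), ((211.02264404296875, 244.020751953125), (3.2557642459869385, 26.906124114990234), 42.51044845581055))
side (np.int32(30), array([322. , 261.6]), ((322.0, 261.5000305175781), (18.675243377685547, 1.4552137851715088), 14.03624439239502))
side (np.int32(73), array([327.7, 296.4]), ((327.4706115722656, 296.38238525390625), (1.9402846097946167, 36.1378059387207), 75.96376037597656))
side (np.int32(24), array([353.6, 314.7]), ((354.0, 314.5), (5.0, 4.0), 90.0))
side (np.int32(46), array([299.2, 328.1]), ((299.5, 328.0), (6.0, 7.0), 90.0))
```

View pics/c_top.png

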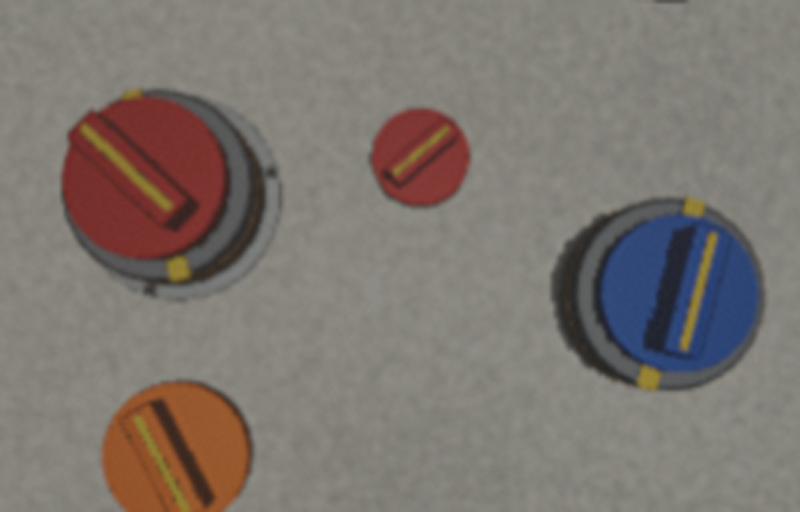

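View pics/c_side.png

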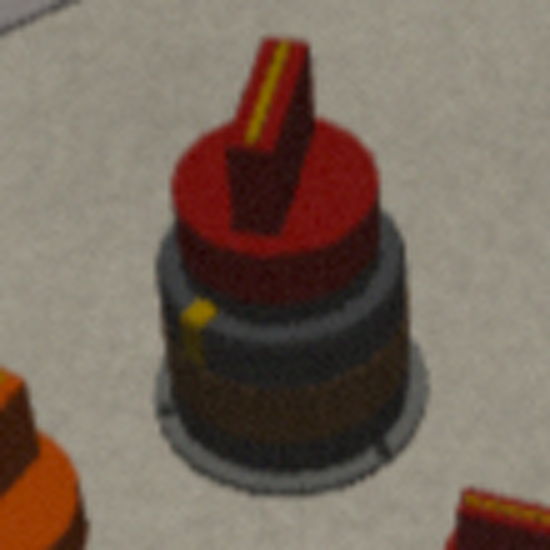

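The crop confirms it: the red lid is on the grey canister, its bar rotated relative to the marks. One mark is at (235,273); the other, at (221,219), is partly hidden. Now the 3D positions.

```bash
python3 - <<'E'
from h import *
T=eyes.camera_params("top");S=eyes.camera_params("side")
print("barline tri",tri(ray(T,(218.9,241.85)),ray(S,(273,177.8))))
print("mark tri",tri(ray(T,(235.3,273.5)),ray(S,(259.5,222))))
print("blue bar",tri(ray(T,(397.8,280.5)),ray(S,(327.6,296.4))))
print("small", tri(ray(T,(310.8,236.8)),ray(S,(322,261.5))))
def ends(r):
    c=np.array(r[0]);w,h=r[1];a=np.radians(r[2]); d=np.array([np.cos(a),np.sin(a)])*w/2 if w>h else np.array([-np.sin(a),np.cos(a)])*h/2
    return c-d,c+d
for n,p,box in(("top",T,((218.78,241.73),(37.5,3.5),43.15)),("side",S,((272.96,177.8),(2.49,21.19),19.65))):
    e=[plane(p,u,162) for u in ends(box)]; v=e[1]-e[0]
    print(n,"ends",e,"mid",(e[0]+e[1])/2,"len",np.linalg.norm(v),"yaw",np.arctan2(v[1],v[0]))
m1=plane(T,(221,219.1),80);m2=plane(T,(235.3,273.5),80);v=m1-m2
print("marks",m1,m2,"len",np.linalg.norm(v),"yaw",np.arctan2(v[1],v[0]),(m1+m2)/2)
# lid disc: red top z=118
im=cv2.imread("pics/top0.png");hsv=cv2.cvtColor(im,cv2.COLOR_BGR2HSV)
print(blobs(im,(95,120,40),(130,255,255),100))
print("pliers pivot",plane(T,(338,169),8))
E
```

```text
barline tri (array([555.66106417, 129.52800748, 159.84917067]), [np.float64(0.9087908854751067), np.float64(0.908790885475024)])
mark tri (array([513.81362722, 118.05566024,  79.74697631]), [np.float64(0.6857367651346764), np.float64(0.6857367651347358)])
blue bar (array([ 496.38503025, -124.48105734,  148.81637567]), [np.float64(0.5691580210379883), np.float64(0.569158021038064)])
small (array([573.45054392,  -2.27130053,  46.39014028]), [np.float64(0.5754322911874212), np.float64(0.575432291187599)])
top ends [array([575.01525736, 148.37202464, 162.        ]), array([537.95392179, 109.61307518, 162.        ])] mid [556.48458957 128.99254991 162.        ] len 53.62647441144952 yaw -2.333808260702975
side ends [array([572.84221215, 147.72800574, 162.        ]), array([535.27952711, 108.67316986, 162.        ])] mid [554.06086963 128.2005878  162.        ] len 54.18704192756807 yaw -2.3367216304236043
marks [601.23054193 140.3163959   80.        ] [514.41884746 117.71415956  80.        ] len 89.70580463150215 yaw 0.2547046250676567 [557.82469469 129.01527773  80.        ]
[(np.int32(1477), array([391.3, 281.7]), ((392.0, 281.0), (48.0, 48.0), 90.0))]
pliers pivot [698.44665378 -53.78509573   8.        ]
```

Measurements agree with the description. The bar centre is at about (556,129), height 160 at the line. Bar yaw is 0.81 and the marks' yaw about 0.257, so the bar is 0.55 rad anticlockwise of the marks. Blue is at (496,-124) with its top at 150, and my path at 239 clears it. Moving over.

Call:
apply_moves(
  moves=[
    [[1.4,-1.2,0],0,1],
    [[2.8,-2.4,0],0,1],
    [[2.8,-2.4,0],0,1],
    [[2.8,-2.4,0],0,1],
    [[2.8,-2.4,0],0,1],
  ],
)

```text
t: 0.65
position: [265.4, -374.1, 239.1]
tcp_rot: [-0.0, 0.986, 0.167, -0.0]
wrist_force: [1.0, -0.6, 0.5]
width: 0.998
```

Call:
apply_moves(
  moves=[
    [[2.8,-2.4,0],0,1],
    [[2.8,-2.4,0],0,1],
    [[2.8,-2.4,0],0,1],
    [[2.8,-2.4,0],0,1],
    [[2.8,-2.4,0],0,1],
  ],
)

```text
t: 1.15
position: [357.9, -214.6, 239.3]
tcp_rot: [-0.0, 0.986, 0.168, -0.0]
wrist_force: [1.0, -0.5, -0.3]
width: 1.001
```

Call:
apply_moves(
  moves=[
    [[2.8,-2.4,0],0,1],
    [[2.8,-2.4,0],0,1],
    [[2.8,-2.4,0],0,1],
    [[2.8,-2.4,0],0,1],
    [[2.8,-2.4,0],0,1],
  ],
)

```text
t: 1.65
position: [450.4, -55.0, 239.3]
tcp_rot: [0.0, 0.986, 0.168, -0.0]
wrist_force: [0.4, -0.7, -0.0]
width: 0.999
```

Call:
apply_moves(
  moves=[
    [[2.8,-2.4,0],0,1],
    [[2.8,-2.4,0],0,1],
    [[2.8,-2.4,0],0,1],
    [[2.0,-1.7,0],0,1],
    [[0,0,0],0,1],
  ],
)

```text
t: 2.15
position: [519.6, 64.1, 238.9]
tcp_rot: [-0.0, 0.986, 0.169, -0.0]
wrist_force: [0.3, 0.2, -0.7]
width: 1.0
```

Call:
apply_moves(
  moves=[
    [[2.8,-2.45,0],0,1],
    [[2.8,-2.45,0],0,1],
    [[0,0,0],-0.15,1],
    [[0,0,0],-0.15,1],
    [[0,0,0],-0.15,1],
  ],
)

```text
t: 2.65
position: [555.0, 126.1, 239.0]
tcp_rot: [-0.0, 0.922, 0.386, -0.0]
wrist_force: [-0.4, -0.1, -0.0]
width: 0.998
```

```bash
python3 - <<'E'
from h import *
s=manip.observe();p=eyes.camera_params("wrist");im=eyes.capture("wrist");cv2.imwrite("pics/w1.png",im)
print(s["t"],s["position"],s["tcp_rot"],s["q"])
np.save("w1.npy",p["pose"])
for b in blobs(im,(14,110,90),(34,255,255),30): print(b)
E
```

```text
2.65 [555.02942396 126.14194844 238.96431985] [-1.39824842e-05  9.22413663e-01  3.86203101e-01 -4.46467700e-04] [ 1.41777180e-01  3.86195831e-01  1.60085983e+00 -2.16345019e-04
  1.15540817e+00  9.19637287e-01]
(np.int32(151), array([439.6, 301.7]), ((439.48773193359375, 301.6352844238281), (41.28429412841797, 3.711965322494507), 5.194429397583008))
```

View pics/w1.png

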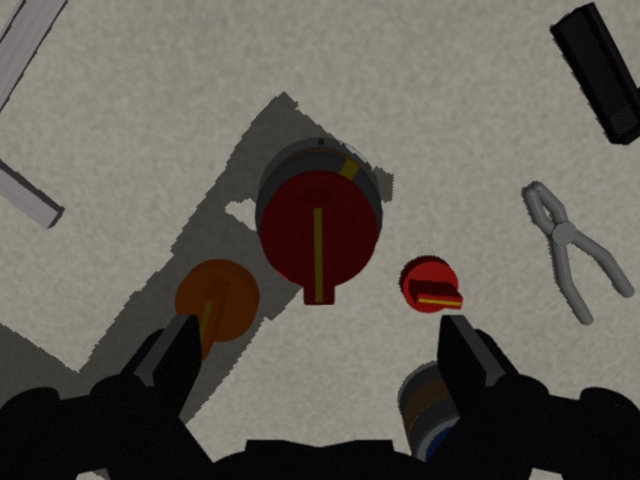

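The wrist view shows the red lid centred between the fingers. Its line runs vertically at x≈318 (y 208–303) and one mark shows at (350,168). Measuring both with a shadow-tolerant mask.

```bash
python3 - <<'E'
from h import *
im=cv2.imread("pics/w1.png");p=dict(eyes.camera_params("wrist"));p["pose"]=np.load("w1.npy")
for b in blobs(im,(18,100,50),(40,255,255),25):
    print(b)
    c,(w,h),a=b[2]
    if max(w,h)>60:
        bx=cv2.boxPoints(b[2]); bx=bx[np.argsort(bx[:,1])]; e0=plane(p,bx[:2].mean(0),162);e1=plane(p,bx[2:].mean(0),162);v=e0-e1
        print("bar",e0,e1,(e0+e1)/2,np.linalg.norm(v),np.arctan2(v[1],v[0]))
    else: print("mark80",plane(p,b[1],80))
E
```

```text
(np.int32(224), array([349.1, 168.9]), ((349.1461486816406, 168.86924743652344), (13.519784927368164, 16.99275779724121), 29.744882583618164))
mark80 [597.54536642 139.01935396  80.        ]
(np.int32(696), array([318. , 253.9]), ((317.94732666015625, 254.52354431152344), (93.06507873535156, 7.4839887619018555), 89.13194274902344))
bar [574.3982933  147.37913104 162.        ] [537.35412745 108.67044928 162.        ] [555.87621037 128.02479016 162.        ] 53.57828167599478 0.8073676096968617
(np.int32(128), array([439.5, 301.7]), ((439.4393615722656, 301.6371154785156), (41.19455337524414, 3.1761045455932617), 5.440331935882568))
mark80 [577.39614109  13.53754828  80.        ]
(np.int32(170), array([205. , 318.1]), ((204.44119262695312, 319.73529052734375), (5.093247413635254, 37.107948303222656), 14.03624439239502))
mark80 [434.75051483 133.76230367  80.        ]
```

Bar centre (555.9,128.1), yaw 0.807. The marks at (597.5,139.0) and (514.1,117.9) give a jar centre of (555.8,128.5) and a yaw of 0.248–0.257. Descending.

Call:
apply_moves(
  moves=[
    [[0.2,-0.1,2.0],-0.015,1],
    [[0,0,3.0],0,1],
    [[0,0,3.0],0,1],
    [[0,0,2.0],0,1],
    [[0,0,0.5],0,1],
  ],
)

```text
t: 3.2
position: [554.7, 128.0, 132.1]
tcp_rot: [-0.0, 0.921, 0.389, -0.002]
wrist_force: [0.2, 0.7, -0.5]
width: 0.999
```

```bash
python3 - <<'E'
from h import *
s=manip.observe();print(s["position"],2*np.arctan2(s["tcp_rot"][2],s["tcp_rot"][1]),s["wrist_force"])
E
```

```text
[554.72580174 127.99038064 132.14126839] 0.7986550129697118 [ 0.23113802  0.74938791 -0.48253014]
```

Call:
apply_moves(
  moves=[
    [[0.1,0.05,-0.1],-0.009,1],
    [[0,0,0],0,0.5],
    [[0,0,0],0,0.1],
    [[0,0,0],0,0],
    [[0,0,0],0,0],
  ],
)

```text
t: 3.7
position: [557.3, 129.2, 135.8]
tcp_rot: [0.0, 0.919, 0.394, 0.0]
wrist_force: [-0.9, -0.4, 0.8]
width: 0.33
```

Call:
apply_moves(
  moves=[
    [[0,0,0],0,0],
    [[0,0,0],0,0],
    [[0,0,0],0,0],
    [[0,0,0],0,0],
    [[0,0,0],0,0],
  ],
)

```text
t: 4.2
position: [557.3, 129.2, 135.8]
tcp_rot: [0.0, 0.919, 0.394, 0.0]
wrist_force: [-0.6, -0.2, 5.4]
width: 0.202
```

```bash
python3 - <<'E'
from h import *
s=manip.observe();print(s["t"],s["position"],2*np.arctan2(s["tcp_rot"][2],s["tcp_rot"][1]),s["wrist_force"],s["torque"],s["width"])
cv2.imwrite("pics/s2.png",cv2.resize(eyes.capture("side")[120:280,180:400],None,fx=3,fy=3))
E
```

```text
4.2 [557.33680083 129.21956012 135.75528312] 0.810785380351379 [-0.59235862 -0.18132204  5.42755376] [-0.04887518  0.25194706 -0.00375138] 0.20190831906587972
```

View pics/s2.png

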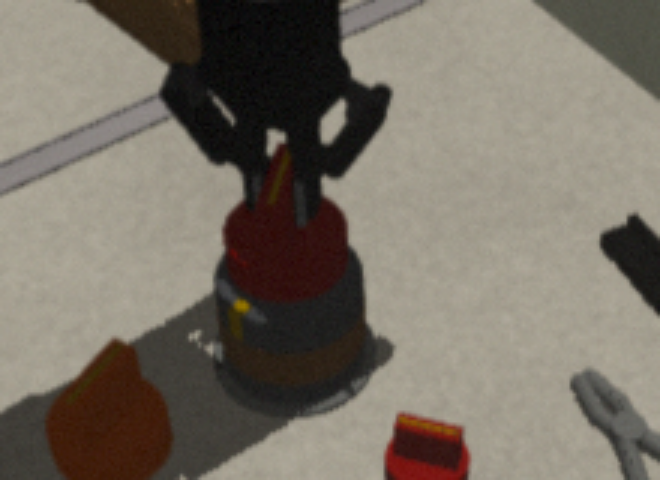

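The bar is held (opening 17 mm for an 18 mm bar) with about 5 N of downward press. The tool axis sits about 1.5 mm along the bar from the lid centre, so I'll turn about the lid centre with a small y shift per row.

Call:
apply_moves(
  moves=[
    [[0,-0.01,0],-0.06,0],
    [[0,-0.01,0],-0.08,0],
    [[0,-0.01,0],-0.08,0],
    [[0,-0.01,0],-0.08,0],
    [[0,-0.01,0],-0.08,0],
  ],
)

```text
t: 4.75
position: [557.1, 129.5, 135.7]
tcp_rot: [0.0, 0.827, 0.562, 0.0]
wrist_force: [0.1, -0.1, 4.0]
width: 0.201
```

```bash
cat > st.py <<'E'
from h import *
s=manip.observe();print(s["t"],s["position"].round(2),"yaw",round(2*np.arctan2(s["tcp_rot"][2],s["tcp_rot"][1]),3),s["wrist_force"].round(1),s["torque"].round(2),round(s["width"],3))
E
python3 st.py
```

```text
4.75 [557.11 129.5  135.72] yaw 1.194 [ 0.1 -0.1  4. ] [-0.    0.02 -0.06] 0.201
```

Call:
apply_moves(
  moves=[
    [[0,-0.01,0],-0.08,0],
    [[0,-0.01,0],-0.08,0],
    [[0,-0.01,0],-0.08,0],
    [[0,-0.01,0],-0.08,0],
    [[0,-0.01,0],-0.08,0],
  ],
)

```text
t: 5.25
position: [556.1, 129.5, 135.0]
tcp_rot: [-0.0, 0.699, 0.715, -0.0]
wrist_force: [-0.7, -0.8, -1.6]
width: 0.2
```

Call:
apply_moves(
  moves=[
    [[0,-0.01,0],-0.05,0],
    [[0,-0.01,0],-0.05,0],
    [[0,-0.01,0],-0.05,0],
    [[0,0,0],0,0],
    [[0,0,0],0,0],
  ],
)

```text
t: 5.75
position: [555.8, 129.5, 135.1]
tcp_rot: [-0.0, 0.645, 0.764, -0.0]
wrist_force: [-0.1, 0.5, -0.8]
width: 0.2
```

```bash
python3 st.py
```

```text
5.75 [555.82 129.5  135.1 ] yaw 1.739 [-0.1  0.5 -0.8] [ 0.   -0.01 -0.02] 0.2
```

The upward force is gone (about -0.8 N, the lid's own weight), so it is free at about 85°. Lowering it.

Call:
apply_moves(
  moves=[
    [[0,0,0.2],0,0],
    [[0,0,0.25],0,0],
    [[0,0,0.25],0,0],
    [[0,0,0.25],0,0],
    [[0,0,0],0,0],
  ],
)

```text
t: 6.25
position: [555.7, 129.5, 125.3]
tcp_rot: [-0.0, 0.645, 0.765, -0.0]
wrist_force: [-0.8, 0.1, -0.4]
width: 0.204
```

```bash
python3 st.py
```

```text
6.25 [555.73 129.51 125.34] yaw 1.741 [-0.8  0.1 -0.4] [ 0.05  0.03 -0.06] 0.204
```

Call:
apply_moves(
  moves=[
    [[0,0,0.1],0,0],
    [[0,0,0.05],0,0],
    [[0,0,0.05],0,0],
    [[0,0,0],0,0],
    [[0,0,0],0,0],
  ],
)

```text
t: 6.75
position: [556.0, 129.5, 123.8]
tcp_rot: [0.0, 0.645, 0.765, 0.0]
wrist_force: [1.1, -0.3, -0.4]
width: 0.203
```

```bash
python3 st.py; python3 - <<'E'
from h import *
cv2.imwrite("pics/s3.png",cv2.resize(eyes.capture("side")[120:280,180:400],None,fx=3,fy=3))
E
```

```text
6.75 [555.96 129.53 123.83] yaw 1.741 [ 1.1 -0.3 -0.4] [ 0.06 -0.02  0.08] 0.203
```

View pics/s3.png

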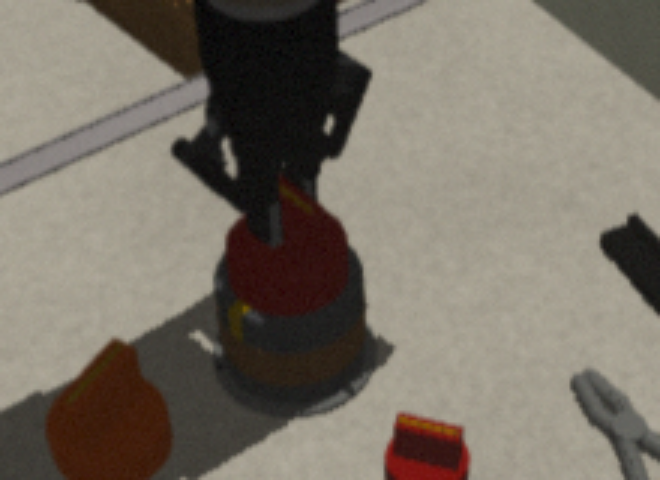

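The lid has come down (its rim is lower against the shoulder), but there is no seating force yet. I'll go a touch further.

Call:
apply_moves(
  moves=[
    [[0,0,0.05],0,0],
    [[0,0,0],0,0],
    [[0,0,0.03],0,0],
    [[0,0,0],0,0],
    [[0,0,0],0,0],
  ],
)

```text
t: 7.3
position: [556.0, 129.5, 123.7]
tcp_rot: [0.0, 0.645, 0.765, 0.0]
wrist_force: [-4.2, -0.6, 7.8]
width: 0.207
```

```bash
python3 st.py
```

```text
7.3 [556.   129.53 123.75] yaw 1.741 [-4.2 -0.6  7.8] [-0.11  0.68  0.07] 0.207
```

Seated: 7.8 N upward at exactly 12 mm lower. I'll release to clear the stress, check the wrist view, then regrip.

Call:
apply_moves(
  moves=[
    [[0,0,0],0,0.5],
    [[0,0,0],0,0.7],
    [[0,0,0],0,0.7],
    [[0,0,0],0,0.7],
    [[0,0,0],0,0.7],
  ],
)

```text
t: 7.8
position: [555.9, 129.5, 122.9]
tcp_rot: [-0.0, 0.645, 0.765, -0.0]
wrist_force: [0.7, -0.3, 0.4]
width: 0.701
```

```bash
python3 st.py; python3 - <<'E'
from h import *
p=eyes.camera_params("wrist");im=eyes.capture("wrist");cv2.imwrite("pics/w2.png",im)
np.save("w2.npy",p["pose"])
for b in blobs(im,(18,100,40),(40,255,255),25):
    print(b)
    c,(w,h),a=b[2]
    if max(w,h)>60:
        bx=cv2.boxPoints(b[2]); bx=bx[np.argsort(bx[:,1])]; e0=plane(p,bx[:2].mean(0),150);e1=plane(p,bx[2:].mean(0),150);v=e0-e1
        print("bar",e0,e1,(e0+e1)/2,np.linalg.norm(v),np.arctan2(v[1],v[0]))
    else: print("mark80",plane(p,b[1],80))
E
```

```text
7.8 [555.92 129.52 122.93] yaw 1.741 [ 0.7 -0.3  0.4] [0.01 0.   0.03] 0.701
(np.int32(838), array([ 45. , 234.4]), ((44.32221603393555, 234.56088256835938), (8.968124389648438, 96.45918273925781), 71.09542083740234))
bar [485.53959013 167.28973445 150.        ] [458.86045715 153.5354129  150.        ] [472.20002364 160.41257367 150.        ] 30.015954053875795 0.4760069577672865
(np.int32(327), array([415. , 278.1]), ((415.5000305175781, 276.9999694824219), (25.61444854736328, 16.76007080078125), 71.56504821777344))
mark80 [599.03066247 140.32360462  80.        ]
(np.int32(220), array([221.6, 293. ]), ((221.5, 292.5), (23.0, 13.0), 90.0))
mark80 [510.94894431 117.45798522  80.        ]
(np.int32(1975), array([319.3, 370.4]), ((319.5, 372.5), (147.0, 13.0), 90.0))
bar [551.28780518 154.64219781 150.        ] [560.31867847 102.39829861 150.        ] [555.80324183 128.52024821 150.        ] 53.01869176211264 1.7419646990827278
```

View pics/w2.png

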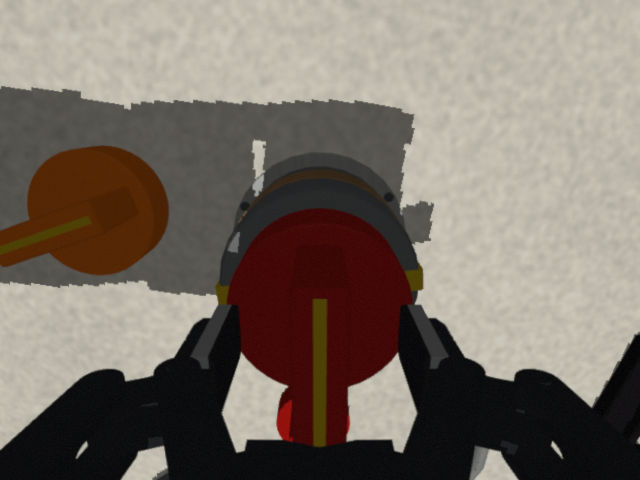

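Both marks are visible, at (415,278) and (222,293), giving marks' yaw 0.254. The bar is at yaw 1.742, so 85° anticlockwise, lying flat. Its line length is right for a height of 150, so it has dropped. Regripping centred and slightly higher.

Call:
apply_moves(
  moves=[
    [[-0.1,0,-0.08],0,0.6],
    [[0,0,0],0,0.3],
    [[0,0,0],0,0],
    [[0,0,0],0,0],
    [[0,0,0],0,0],
  ],
)

```text
t: 8.35
position: [556.2, 128.6, 123.9]
tcp_rot: [0.0, 0.644, 0.765, 0.0]
wrist_force: [0.2, 0.7, 1.7]
width: 0.203
```

Call:
apply_moves(
  moves=[
    [[0,0,0],0,0],
    [[0,0,0],0,0],
    [[0,0,0],0,0],
    [[0,0,0],0,0],
    [[0,0,0],0,0],
  ],
)

```text
t: 8.85
position: [556.2, 128.6, 123.9]
tcp_rot: [0.0, 0.645, 0.765, 0.0]
wrist_force: [0.7, 0.9, 3.1]
width: 0.202
```

```bash
python3 st.py
```

```text
8.85 [556.22 128.57 123.9 ] yaw 1.741 [0.7 0.9 3.1] [-0.05 -0.01  0.01] 0.202
```

Light forces. Screwing forward.

Call:
apply_moves(
  moves=[
    [[0,0,0],0.05,0],
    [[0,0,0],0.08,0],
    [[0,0,0],0.08,0],
    [[0,0,0],0.08,0],
    [[0,0,0],0.08,0],
  ],
)

```text
t: 9.35
position: [556.2, 128.6, 123.9]
tcp_rot: [0.0, 0.775, 0.632, 0.0]
wrist_force: [-1.1, 0.2, 4.5]
width: 0.198
```

```bash
python3 st.py
```

```text
9.35 [556.18 128.59 123.92] yaw 1.368 [-1.1  0.2  4.5] [-0.02  0.07  0.11] 0.198
```

Call:
apply_moves(
  moves=[
    [[0,0,0],0.08,0],
    [[0,0,0],0.08,0],
    [[0,0,0],0.08,0],
    [[0,0,0],0.08,0],
    [[0,0,0],0.08,0],
  ],
)

```text
t: 9.85
position: [556.2, 128.6, 124.0]
tcp_rot: [0.0, 0.885, 0.465, 0.0]
wrist_force: [0.1, 1.0, 3.7]
width: 0.202
```

Call:
apply_moves(
  moves=[
    [[0,0,0],0.08,0],
    [[0,0,0],0.08,0],
    [[0,0,0],0.08,0],
    [[0,0,0],0.08,0],
    [[0,0,0],0.08,0],
  ],
)

```text
t: 10.35
position: [556.2, 128.6, 123.9]
tcp_rot: [0.0, 0.96, 0.28, 0.0]
wrist_force: [0.3, -0.3, 4.3]
width: 0.195
```

```bash
python3 st.py
```

```text
10.35 [556.16 128.59 123.91] yaw 0.568 [ 0.3 -0.3  4.3] [0.02 0.07 0.07] 0.195
```

Call:
apply_moves(
  moves=[
    [[0,0,0],0.08,0],
    [[0,0,0],0.08,0],
    [[0,0,0],0.07,0],
    [[0,0,0],0.05,0],
    [[0,0,0],0.02,0],
  ],
)

```text
t: 10.85
position: [556.2, 128.6, 123.9]
tcp_rot: [-0.0, 0.991, 0.134, 0.0]
wrist_force: [0.5, 0.1, 4.5]
width: 0.198
```

```bash
python3 st.py
```

```text
10.85 [556.18 128.59 123.9 ] yaw 0.27 [0.5 0.1 4.5] [0.05 0.01 0.06] 0.198
```

Call:
apply_moves(
  moves=[
    [[0,0,0],0.015,0],
    [[0,0,0],0.01,0],
    [[0,0,0],0.01,0],
    [[0,0,0],0,0],
    [[0,0,0],0,0],
  ],
)

```text
t: 11.35
position: [556.2, 128.6, 123.9]
tcp_rot: [-0.0, 0.993, 0.118, 0.0]
wrist_force: [-0.2, 0.0, 4.7]
width: 0.202
```

```bash
python3 st.py
```

```text
11.35 [556.21 128.55 123.92] yaw 0.236 [-0.2  0.   4.7] [ 0.02  0.04 -0.05] 0.202
```

No stop felt yet, at about -1° relative to the marks. A little further so I'm safely within the home range.

Call:
apply_moves(
  moves=[
    [[0,0,0],0.01,0],
    [[0,0,0],0.01,0],
    [[0,0,0],0,0],
    [[0,0,0],0,0],
    [[0,0,0],0,0],
  ],
)

```text
t: 11.85
position: [556.2, 128.6, 123.9]
tcp_rot: [-0.0, 0.994, 0.108, 0.0]
wrist_force: [0.1, 0.2, 5.5]
width: 0.199
```

```bash
python3 st.py
```

```text
11.85 [556.23 128.56 123.94] yaw 0.216 [0.1 0.2 5.5] [ 0.01  0.07 -0.05] 0.199
```

Releasing and checking.

Call:
apply_moves(
  moves=[
    [[0,0,0],0,0.4],
    [[0,0,0],0,0.8],
    [[0,0,0],0,0.9],
    [[0,0,0],0,0.9],
    [[0,0,0],0,0.9],
  ],
)

```text
t: 12.35
position: [556.0, 128.5, 123.7]
tcp_rot: [-0.0, 0.994, 0.108, -0.0]
wrist_force: [-0.4, -0.1, -0.3]
width: 0.902
```

Call:
apply_moves(
  moves=[
    [[0,0,-1.5],0,0.9],
    [[0,0,-3],0,0.9],
    [[0,0,-4],0,0.9],
    [[0,0,-4],0,0.9],
    [[0,0,-1],0,0.9],
  ],
)

```text
t: 12.85
position: [557.5, 128.8, 263.3]
tcp_rot: [-0.0, 0.994, 0.108, 0.003]
wrist_force: [0.2, 0.4, -0.4]
width: 0.9
```

Call:
apply_moves(
  moves=[
    [[-2,0,0],0,0.9],
    [[-4,0,0],0,0.9],
    [[-4,0,0],0,0.9],
    [[-2,0,0],0,0.9],
    [[0,0,0],0,0.9],
  ],
)

```text
t: 13.35
position: [436.8, 102.5, 258.5]
tcp_rot: [0.0, 0.994, 0.108, -0.001]
wrist_force: [1.3, -0.3, -0.3]
width: 0.901
```

```bash
cat > chk.py <<'E'
from h import *
for n in("wrist","top","side"):
    p=eyes.camera_params(n);im=eyes.capture(n);cv2.imwrite(f"pics/{n}9.png",im)
    for b in blobs(im,(17,100,45),(40,255,255),20):
        c,(w,h),a=b[2]
        if max(w,h)>19:
            bx=cv2.boxPoints(b[2]); 
            if np.linalg.norm(bx[0]-bx[1])>np.linalg.norm(bx[1]-bx[2]): bx=np.roll(bx,-1,0)
            e0=plane(p,bx[:2].mean(0),150);e1=plane(p,bx[2:].mean(0),150);v=e0-e1
            print(n,"bar",b[1],((e0+e1)/2).round(1),np.linalg.norm(v).round(1),(np.arctan2(v[1],v[0])%np.pi).round(3))
        else: print(n,"mark80",b[0],b[1],plane(p,b[1],80).round(1))
E
python3 st.py; python3 chk.py
```

```text
13.35 [436.82 102.53 258.49] yaw 0.216 [ 1.3 -0.3 -0.3] [ 0.02 -0.07  0.05] 0.901
wrist bar [319.5  40.1] [548.7 126.6 150. ] 41.0 0.217
wrist bar [487.5  70.5] [555.   32.1 150. ] 26.2 2.256
wrist mark80 215 [322.5 111.8] [513.7 116.5  80. ]
wrist bar [284.3 227.6] [441.2 125.  150. ] 40.6 0.48
wrist mark80 174 [579.7 250.1] [ 455.2 -113.    80. ]
top bar [ 13.8 140.6] [726.6 446.1 150. ] 208.6 0.087
top mark80 24 [221.2 219.9] [599.9 140.   80. ]
top bar [220.3 243.2] [555.1 129.  150. ] 52.3 0.219
top bar [310.8 236.6] [562.5  -1.  150. ] 30.7 2.263
top mark80 28 [396.2 254.2] [ 539.7 -137.3   80. ]
top bar [397.9 280.2] [ 497.  -124.6  150. ] 52.3 2.843
top mark80 53 [235.6 273.9] [513.8 117.2  80. ]
top mark80 43 [382.2 307.9] [ 455.6 -111.9   80. ]
side bar [228.3  38.9] [743.5 685.4 150. ] 79.2 0.509
side mark80 20 [266.8  54. ] [849.9 676.9  80. ]
side mark80 88 [225.7  57.7] [743.3 721.6  80. ]
side mark80 22 [235.   52.9] [777.9 732.3  80. ]
side mark80 26 [246.3  54.9] [799.  704.2  80. ]
side bar [259.7  57.6] [760.2 548.1 150. ] 85.8 1.41
side bar [245.6  71.2] [702.3 51
[... 492 characters left out ...]
.2] [655.2 372.9 150. ] 83.2 2.127
side mark80 57 [233.6 109.7] [643.3 477.8  80. ]
side mark80 84 [296.7 108.4] [773.4 398.6  80. ]
side mark80 25 [276.3 114.1] [719.8 404.9  80. ]
side mark80 29 [267.8 118.3] [694.1 401.   80. ]
side bar [251.8 127.4] [604.8 297.2 150. ] 72.2 2.062
side mark80 26 [257.3 122. ] [666.1 401.5  80. ]
side mark80 28 [277.4 124. ] [701.3 368.7  80. ]
side bar [272.7 182.9] [552.6 128.5 150. ] 51.6 0.225
side mark80 66 [258.7 225.5] [507.5 111.2  80. ]
side bar [210.3 245. ] [397.6  57.3 150. ] 44.6 0.484
side bar [327.8 296.4] [ 495.4 -125.   150. ] 53.0 2.845
side mark80 27 [353.8 314.9] [ 538.5 -139.2   80. ]
side mark80 67 [298.9 330.1] [ 451.8 -114.1   80. ]
```

View pics/wrist9.png

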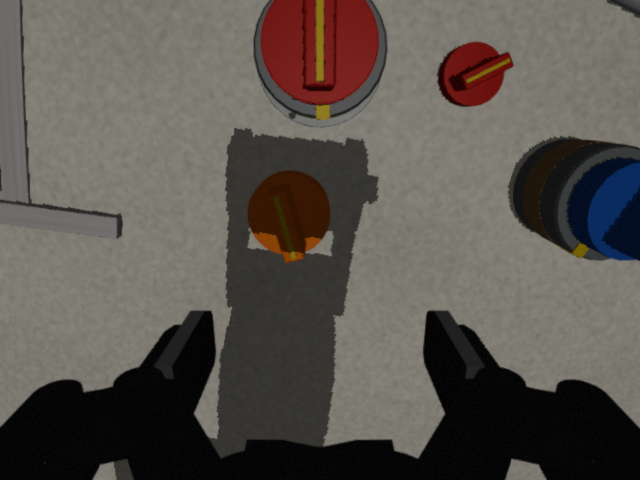

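View pics/side9.png

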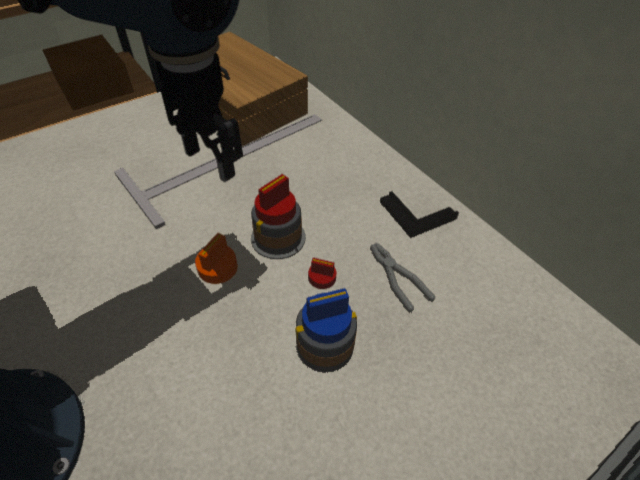

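The bar is at yaw 0.22 against marks at 0.254–0.259, so about -2°. Both views place the line at about 150 high, 12 mm lower than at the start. Blue and pliers are at the same pixels as before: blue line (398,280), pliers around (400,275) in the side view. Handing in.

```bash
python3 -c "
from rig import manip
print(manip.close_job())"
```

```text
the job is handed in; nothing more can be done
None
```

The red lid is screwed home, as far as the cameras show, and I handed the job in at about 13.5 s of the 35 s allowed.

**What I did:** I gripped the red lid's bar and turned it anticlockwise to about 85° from the marks. There it came free of the thread, and I lowered it 12 mm until it sat on the shoulder, which I felt as a 7.8 N push back. I let go once to centre the grip, gripped again, and screwed it clockwise to about 2° past the marks. Then I released it and backed the arm away.

**Last checks:**
- **Alignment:** the bar lies at 0.22 rad and the marks at 0.254–0.259 rad. That is about -2°, inside the 0 to -5° range given for home. A rougher single-mark estimate from the wrist camera gives about -4°.
- **Height:** the top and side views put the lid about 12 mm lower than at the start.
- **Bystanders:** the blue canister measured within 1 mm of where it was. I checked the pliers by eye only, and they look unmoved.
- **Stop not felt:** I noticed no torque from the end stop before letting go, so I judged home by the angle alone.

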